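# Set the syrup valve and hold the red jar under the filling nozzle

### The job

Get the jar-filling station ready while its pump is still off: first set the syrup valve to half open, its yellow pointer on the green mark. Then turn the carousel until the opening of the red-lidded jar is centred under the nozzle at the station's front, and finish still holding the carousel there with the gripper, motionless and not let go, with the valve still half open. Do not shift or tip the cups, the shaker or the jigger standing around.

Things in the scene. Friction and masses are not known exactly. Their poses are not given: they have to be found in the camera images.
- station: Fixed filling station: steel plate 370 x 500 x 10 mm with the carousel, an amber tank (96 wide, top 172 above the counter), a brass valve and a pipe (top 116 above the counter) to the nozzle. Origin: on the counter, on the carousel's axis. z up; -x is its front, with the nozzle and a green mark on the plate; valve axis at x -80, y +200, tank at x +100, y +250.
- carousel: Wooden turntable 296 mm across, six jars fixed in it (64 wide, tops 68 above this origin, centres 110 from the axis, 60 degrees apart), a post and a square black knob in the middle. Turns either way about the vertical, many turns, with light friction (0.05 N m); stays where left. Origin: on the axis, 18 above the counter; z up, x axis points to the red-lidded jar.
- knob (a point): Centre of the square black knob on the carousel's axis: 36 x 36 x 36 mm, 135 mm above the counter, free all round above the jars; its faces look along the carousel's x and y axes. Axes as carousel.
- red_jar (a point): Centre of the lid top of the marked jar, the only jar with a red lid and a red band; the lid has a 24 mm round dark filling opening here; 86 mm above the counter. Turns with the carousel; axes as carousel.
- nozzle (a point): Centre of the tip of the downward steel nozzle (12 mm thick) at the station's front, 110 mm from the carousel's axis, 95 mm above the counter and 9 mm above the jar lids passing under it.
- valve (a joint): Opening of the valve in rad: 0 shut, 1.571 fully open (stops at both); grows as the handle turns counter-clockwise seen from above. At 0.785 (half open) the yellow end points at the green mark on the dial; the black marks are shut and fully open. Stays where left (0.06 N m friction).
- valve_grip (a point): Middle of the valve handle, on its vertical axis, 160 mm above the counter: a blue bar 64 long, 12 thick, 26 tall (146 to 173 above the counter) with a yellow pointer end, over a white dial 100 across whose face is 130 above the counter. x axis along the bar to the yellow end, z up; turns with the handle.
- lemon_cup: Bystander to leave alone: pale yellow drink cup, white lid, 130 tall, 82 wide at the lid (mm), upright. Origin: centre of its underside.
- tea_cup: Bystander to leave alone: dark brown drink cup, white lid, 130 tall, 82 wide at the lid (mm), upright. Origin: centre of its underside.
- coffee_cup: Bystander to leave alone: paper cup, black lid, 130 tall, 82 wide at the lid (mm), upright. Origin: centre of its underside.
- milk_tea: Bystander to leave alone: tan drink cup, white lid, 110 tall, 82 wide at the lid (mm), standing on the station's plate at the front right corner, upright. Origin: centre of its underside.
- jigger: Bystander to leave alone: small steel double-cone measure, 62 tall, 44 wide (mm), standing on the station's plate at its front left, below the pipe and the valve, upright. Origin: centre of its underside.
- shaker: Bystander to leave alone: steel cocktail shaker, 195 tall, 88 wide (mm), upright. Origin: centre of its underside.
- cup_stack: Bystander to leave alone: stack of nested paper cups, 142 tall, 87 wide (mm), upright. Origin: centre of its underside.

How it is judged:
By the outcome, as a careful person would: the job done as asked, in the order asked, and still so for the second after the job is handed in, while the arm keeps its last pose, push and grip.
It also fails if it takes over 51 s, if anything falls off the work surface, if the arm or the gripper's body presses on something with over 40 N, if the wrist force passes 120 N, or if a joint passes its speed limit or range.

### The arm

A 6-joint arm with a two-finger parallel gripper is mounted at the origin on the work surface. World frame = base frame: x ahead of the robot, y to its left, z up, the work surface at z = 0. Lengths are in m, angles in degrees, forces in N, time in s.
With the tool pointing down it reaches from about 0.325 to 0.775 m from the base axis. Payload 5.5 kg.
Tool frame: the origin (TCP) lies at the centre of the arm's flange, where the gripper is bolted on; the fingertips stand 182 mm ahead of it and the grasp point (between the pads) lies 163 mm ahead of it; z points along the fingers, y is the direction in which the jaws open and shut (so a half turn about z gives the same grasp; the last joint's range is limited). The gripper opens to 88 mm and grips with 3 to 60 N. Pads are 20 mm wide; open, the fingers measure 115 mm over their backs; the gripper's body (75 mm by 178 mm) begins 61 mm behind the grasp point.
Start: joints at [-77.275, 5.22, 70.514, -0, 104.267, -3.249], TCP at [0.165, -0.577, 0.405] pointing down, gripper open.
Joint ranges: [-164.24, 164.24], [-49.07, 125.15], [9.68, 141.18], [-86.29, 266.29], [3.28, 154.24], [-151.56, 151.56]. Speed limits (degrees/s): [147.25, 147.25, 172.46, 180, 180, 180].

### API

Orientations are given as [roll, pitch, yaw] about the fixed x, y, z axes, in that order (R = Rz(yaw) Ry(pitch) Rx(roll)).
In Python, from station import r gives the robot as it stands. The module is installed in compiled form; this text tells all that it offers. Calls block until the motion is done:
- r.reach(position, orientation): joint-space move of the TCP to a pose.
- r.servo_line(position, rotation=None, speed=0.15): straight line of the TCP; rotation=None keeps the orientation; speed is the mean speed in m/s.
- r.move_joints(angles): joint-space move.
- r.let_go() and r.grab(squeeze=None): open the fingers fully, or close them until they stop; squeeze is the grip in N (None keeps the last).
- r.wait(seconds).
- r.inverse_kinematics(position, orientation): joint angles nearest the present ones, or None.
- r.sense(): the state.
- r.snapshot(name): name is "scene" or "top"; returns a dict with "frame" (420x560x3 uint8, red, green, blue), "fx", "fy", "cx", "cy" (pixels), "R" (3x3) and "t" (3): a world point X has camera coordinates R X + t. Camera axes: x right, y down, z forward; pixel columns grow to the right and rows downward; lengths in m; the calibration is good to about 2 mm. A picture is of the moment at which its call begins. There is no depth.
A pose or a line that the arm cannot do raises r.IKError and nothing moves.
- r.hand_in(): hands the job in, once; it reports no verdict.
The state is a dict: "clock": time; "joints": joint angles; "joint_vel": joint speeds; "joint_torque": joint torques, N m; "tcp_pos": TCP position; "orientation": TCP orientation; "contact_force": force on the tool from outside, world axes, zero at the start; "torque": the same for the moment, N m; "opening": finger opening in m.
Only numpy, scipy, OpenCV 4.12 (cv2) and the standard library are available. Lean on these libraries where they do the work, as an engineer would, in place of code of your own. Each camera call takes 0.05 s, during which the arm holds its last target.

## Working session

There is one attempt and no reset: what is moved stays moved. The work goes in short steps, each a Python script; the robot and the scene stay as the last script left them, time stands still between calls to the robot, and variables do not carry over. Pictures are saved under pics/ and viewed, and the job is handed in when it is done.

```bash
mkdir -p pics; ls; python3 - <<'E'
from station import r
import cv2,pickle
d={}
for n in("scene","top"):
    s=r.snapshot(n);d[n]=s
    cv2.imwrite(f"pics/{n}0.png",s["frame"][:,:,::-1])
    print(n,s["fx"],s["fy"],s["cx"],s["cy"],s["R"],s["t"])
pickle.dump(d,open("s0.pkl","wb"))
print(r.sense())
E
```

```text
pics
scene 432.84678303973874 432.84678303973874 278.6097978748703 211.98123289079564 [[ 0.28539246  0.95840937 -0.00162188]
 [ 0.52097907 -0.15655566 -0.83908947]
 [-0.80444512  0.23862484 -0.54399103]] [-0.12605868 -0.15312973  1.65500571]
top 507.9112569308856 507.9112569308856 269.1650419569267 211.87729468690995 [[-0.01759853 -0.99982599 -0.00618691]
 [-0.98966965  0.01829965 -0.14219388]
 [ 0.14228236  0.0036206  -0.98981949]] [-0.00531396  0.52830946  1.77490085]
{'clock': 0.1, 'joints': array([-7.72759232e+01,  5.25871675e+00,  7.05738959e+01, -1.47698396e-03,
        1.04266141e+02, -3.24762478e+00]), 'joint_vel': array([ 0.04228871, -0.07104634, -0.18832117, -0.06495884,  0.02791803,
       -0.02545853]), 'joint_torque': array([ 1.31207082e-03, -4.47857487e+01, -4.07569206e+01,  6.99278153e-02,
        2.84467265e-02, -1.21575999e-04]), 'tcp_pos': array([ 0.16511451, -0.57689123,  0.40363117]), 'orientation': array([-1.79901324e+02, -4.16475334e-03,  1.59713352e+01]), 'contact_force': array([ 0.31568355,  0.22354561, -0.23161027]), 'torque': array([-0.00370893, -0.03832592, -0.00374383]), 'opening': 0.08765394940839763}
```

View pics/scene0.png

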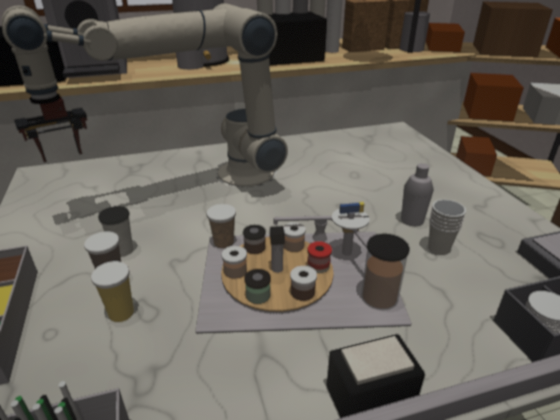

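View pics/top0.png

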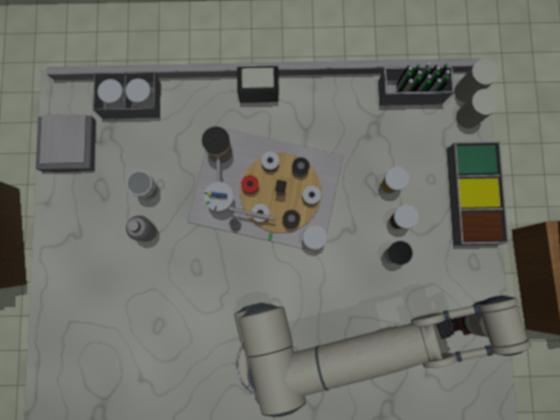

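The scene view shows the station mid-image, with the red jar at about (319,250) and the valve at (350,210). In the top view the valve is at about (217,197), the knob at (281,187), the red jar at (250,184) and the green plate mark at (270,237). I'll enlarge these areas.

```bash
python3 - <<'E'
import pickle,cv2
d=pickle.load(open("s0.pkl","rb"))
t=d["top"]["frame"][115:265,180:360,::-1]
s=d["scene"]["frame"][185:335,190:420,::-1]
cv2.imwrite("pics/tc0.png",cv2.resize(t,None,fx=4,fy=4,interpolation=cv2.INTER_CUBIC))
cv2.imwrite("pics/sc0.png",cv2.resize(s,None,fx=3.4,fy=3.4,interpolation=cv2.INTER_CUBIC))
E
```

```text
(no output)
```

View pics/tc0.png

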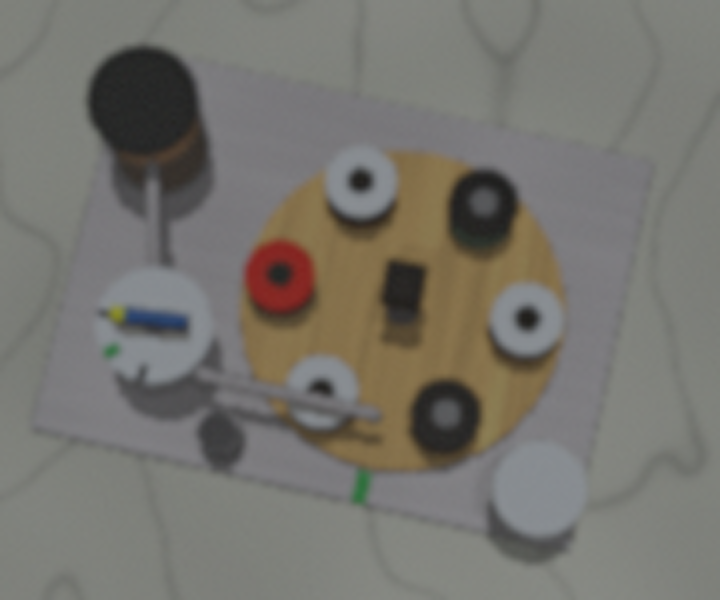

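View pics/sc0.png

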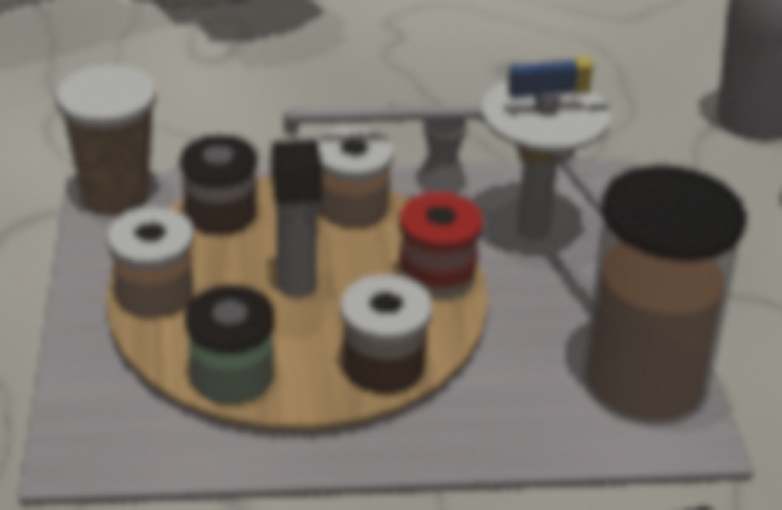

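Both crops are clear. The valve pointer points along world +y, the green dial mark is about 40° counter-clockwise of it, and the nozzle tip is near crop (375,413). Next I'll measure the positions.

```bash
cat > h.py <<'E'
import numpy as np,cv2
def ray(s,uv):
    R=np.array(s["R"]);t=np.array(s["t"])
    d=R.T@np.array([(uv[0]-s["cx"])/s["fx"],(uv[1]-s["cy"])/s["fy"],1.]);return -R.T@t,d/np.linalg.norm(d)
def plane(s,uv,z):
    o,d=ray(s,uv);return o+d*(z-o[2])/d[2]
def tri(a,ua,b,ub):
    o1,d1=ray(a,ua);o2,d2=ray(b,ub)
    k=np.linalg.lstsq(np.c_[d1,-d2],o2-o1,rcond=None)[0]
    p,q=o1+k[0]*d1,o2+k[1]*d2
    return (p+q)/2,np.linalg.norm(p-q)
def proj(s,X):
    c=np.array(s["R"])@X+s["t"];return np.array([s["fx"]*c[0]/c[2]+s["cx"],s["fy"]*c[1]/c[2]+s["cy"]])
def blobs(s,name,box):
    x0,y0,x1,y1=box;K=4
    im=cv2.resize(s["frame"][y0:y1,x0:x1],None,fx=K,fy=K,interpolation=cv2.INTER_CUBIC)
    h=cv2.cvtColor(im,cv2.COLOR_RGB2HSV);H,S,V=[h[...,i].astype(int) for i in range(3)]
    m={"red":((H<8)|(H>172))&(S>150),"green":(H>45)&(H<80)&(S>110),"yellow":(H>22)&(H<36)&(S>130)&(V>70),
       "blue":(H>100)&(H<125)&(S>100),"dark":V<60,"white":(S<40)&(V>125),"wood":(H>10)&(H<24)&(S>70)&(V>90)}[name].astype(np.uint8)
    n,l,st,c=cv2.connectedComponentsWithStats(m)
    o=[]
    for i in range(1,n):
        if st[i,4]>=40: o.append(((c[i]+.5)/K-.5+[x0,y0],st[i,4]/K**2,st[i,:4]/K,(l==i).astype(np.uint8)))
    return sorted(o,key=lambda b:-b[1])
E
python3 - <<'E'
import pickle;from h import *
d=pickle.load(open("s0.pkl","rb"))
B={"top":(180,115,360,265),"scene":(190,185,420,335)}
for n in B:
  for c in("red","green","yellow","blue","dark"):
    print(n,c,[(b[0].round(2),round(b[1],1),b[2]) for b in blobs(d[n],c,B[n])[:8]])
E
```

```text
top red [(array([249.65, 183.93]), np.float64(207.8), array([61.75, 60.25, 16.5 , 18.  ]))]
top green [(array([269.87, 236.41]), np.float64(11.9), array([ 88.75, 118.5 ,   3.  ,   6.75]))]
top yellow [(array([208.73, 193.28]), np.float64(5.5), array([27.75, 77.5 ,  2.75,  2.75]))]
top blue [(array([218.56, 194.44]), np.float64(38.6), array([32.  , 77.75, 14.25,  4.25]))]
top dark [(array([215.42, 140.17]), np.float64(563.1), array([22.5 , 12.25, 27.  , 26.75])), (array([299.97, 167.37]), np.float64(206.9), array([112.75,  43.  ,  16.  ,  19.  ])), (array([290.68, 219.37]), np.float64(184.4), array([103.25,  95.75,  16.25,  17.75])), (array([280.35, 187.46]), np.float64(112.2), array([96.  , 65.75,  9.75, 14.75])), (array([225.72, 156.09]), np.float64(81.1), array([40.  , 33.  , 11.25, 14.75])), (array([212.83, 157.91]), np.float64(20.2), array([30.  , 40.75,  6.25,  5.75])), (array([270.07, 169.93]), np.float64(18.4), array([84.25, 53.5 , 12.5 ,  3.5 ])), (array([311.34, 194.18]), np.float64(15.1), array([129.75,  77.5 ,   4.5 ,   4.5 ]))]
scene red [(array([319.15, 249.71]), np.floa
[... 337 characters left out ...]
5,   3.25]))]
scene dark [(array([387.56, 247.51]), np.float64(886.3), array([177.  ,  49.5 ,  42.  ,  27.25])), (array([256.96, 279.34]), np.float64(337.2), array([55.  , 84.75, 25.  , 19.5 ])), (array([277.17, 236.29]), np.float64(246.2), array([80.5, 42. , 15. , 19.5])), (array([253.88, 233.19]), np.float64(218.4), array([53.75, 40.75, 21.25, 14.75])), (array([302.01, 293.36]), np.float64(200.6), array([101.25, 100.5 ,  23.  ,  14.5 ])), (array([254.57, 247.39]), np.float64(155.6), array([54.75, 56.5 , 19.75, 11.75])), (array([405.48, 205.43]), np.float64(147.9), array([211.75,   2.5 ,   9.25,  35.  ])), (array([349.8 , 208.97]), np.float64(62.8), array([150.75,  21.25,  18.75,   6.  ]))]
```

```bash
cat > meas.py <<'E'
from h import *
def hole(s,uv,sign,rad=3.5):
    K=4;x0,y0=[int(round(v))-9 for v in uv]
    g=cv2.resize(cv2.cvtColor(s["frame"][y0:y0+19,x0:x0+19],cv2.COLOR_RGB2GRAY),None,fx=K,fy=K,interpolation=cv2.INTER_CUBIC).astype(float)*sign
    yy,xx=np.mgrid[:19*K,:19*K];X=(xx+.5)/K-.5+x0;Y=(yy+.5)/K-.5+y0
    c=np.array(uv,float)
    for _ in range(15):
        m=np.hypot(X-c[0],Y-c[1])<rad
        w=np.where(m,np.clip(g-np.percentile(g[m],40),0,None),0)
        c=np.array([(w*X).sum(),(w*Y).sum()])/w.sum()
    return c
E
python3 - <<'E'
import pickle;from meas import *
d=pickle.load(open("s0.pkl","rb"));T,S=d["top"],d["scene"]
tc=lambda x,y:np.array([180+x/4-.4,115+y/4-.4]); sc=lambda x,y:np.array([190+x/3.4-.4,185+y/3.4-.4])
top=[((280,273),-1),((361,181),-1),((485,203),1),((527,318),-1),((445,413),1),((322,389),-1)]
scn=[((441,214),-1),((386,302),-1),((230,312),1),((151,231),-1),((218,155),1),((355,146),-1)]
P=[]
for (a,sa),(b,sb) in zip(top,scn):
    ua=hole(T,tc(*a),sa);ub=hole(S,sc(*b),sb,3)
    X,e=tri(T,ua,S,ub);Z=plane(T,ua,.086);P.append(Z);print(ua.round(1),ub.round(1),X.round(4),round(e,4),Z.round(4),plane(S,ub,.086).round(4))
P=np.array(P)[:,:2]
A=np.c_[2*P,np.ones(6)];k=np.linalg.lstsq(A,(P**2).sum(1),rcond=None)[0];c=k[:2]
print("axis",c,"r",np.sqrt(k[2]+c@c),"opp means",[(P[i]+P[i+3])/2 for i in range(3)])
a=np.degrees(np.arctan2(P[:,1]-c[1],P[:,0]-c[0]));print("angles",a,"carousel yaw",[(x+60*i-a[0]+180)%360-180 for i,x in enumerate(a)])
w=blobs(T,"wood",(235,145,330,240))
# features
by={n:blobs(d[n],"yellow",(180,115,360,265) if n=="top" else (190,185,420,335))[0][0] for n in d}
bb={n:blobs(d[n],"blue",(180,115,360,265) if n=="top" else (190,185,420,335))[0][0] for n in d}
print("yellow",tri(T,by["top"],S,by["scene"]),"blue",tri(T,bb["top"],S,bb["scene"]))
print("yel/blue top @.173",plane(T,by["top"],.173),plane(T,bb["top"],.173))
print("green",plane(T,(269.87,236.41),.01))
print("tank lid",plane(T,blobs(T,"dark",(190,120,240,175))[0][0],.172),plane(S,blobs(S,"dark",(360,230,415,270))[0][0],.172))
print("nozzle end top",tri(T,tc(376,413),S,sc(290,118)))
print("knob top blob", [plane(T,tc(*q),.153).round(4) for q in((388,261),(425,263),(420,300),(385,298))])
E
```

```text
[249.5 183.1] [319.3 248. ] [0.6252 0.0536 0.0845] 0.003 [0.6244 0.0522 0.086 ] [0.6273 0.0544 0.086 ]
[269.7 159.7] [303.2 273.7] [ 0.7077 -0.019   0.0845] 0.0025 [ 0.7069 -0.0201  0.086 ] [ 0.7096 -0.0183  0.086 ]
[300.5 165.1] [257.4 276.3] [ 0.686  -0.1266  0.0851] 0.0031 [ 0.6854 -0.128   0.086 ] [ 0.6873 -0.1253  0.086 ]
[311.4 194.2] [233.8 252.8] [ 0.5813 -0.162   0.0845] 0.0028 [ 0.5807 -0.1633  0.086 ] [ 0.5835 -0.1609  0.086 ]
[291.1 217.9] [253.7 230. ] [ 0.4992 -0.0895  0.0853] 0.0025 [ 0.4988 -0.0907  0.086 ] [ 0.5004 -0.0885  0.086 ]
[260.  211.6] [293.7 227.6] [0.5231 0.018  0.0876] 0.0026 [0.5229 0.0168 0.086 ] [0.5211 0.02   0.086 ]
axis [ 0.60337501 -0.0560233 ] r 0.10954173054116274 opp means [array([ 0.60258515, -0.05555126]), array([ 0.6028631 , -0.05543913]), array([ 0.60415622, -0.05561891])]
angles [  78.98131518   19.11164694  -41.27857642 -101.92355814 -161.63676291
  137.85614815] carousel yaw [np.float64(0.0), np.float64(0.13033176041992078), np.float64(-0.2598916013743917), np.float64(-0.9048733216134792), np.float64(-0.6180780875302219), np.float64(-1.1251670333416541)]
yellow (array([0.57685215, 0.18675247, 0.16573526]), np.float64(0.003666950454489129)) blue (array([0.57247384, 0.15432937, 0.16533473]), np.float64(0.004331221572482359))
yel/blue top @.173 [0.57475974 0.18414851 0.173     ] [0.57023431 0.15150814 0.173     ]
green [ 0.44288256 -0.01570977  0.01      ]
tank lid [0.75643535 0.16157144 0.172     ] [0.77263067 0.15852686 0.172     ]
nozzle end top (array([ 0.49750439, -0.02855666,  0.10766822]), np.float64(0.0028185838324851593))
knob top blob [array([ 0.6201, -0.0422,  0.153 ]), array([ 0.6178, -0.0734,  0.153 ]), array([ 0.5862, -0.0685,  0.153 ]), array([ 0.5885, -0.0391,  0.153 ])]
```

```bash
python3 - <<'E'
import pickle;from meas import *
d=pickle.load(open("s0.pkl","rb"));T,S=d["top"],d["scene"]
# dial green & white
im=cv2.resize(T["frame"][178:215,200:238],None,fx=4,fy=4,interpolation=cv2.INTER_CUBIC)
h=cv2.cvtColor(im,cv2.COLOR_RGB2HSV).astype(int);H,Sa,V=h[...,0],h[...,1],h[...,2]
for n,m in(("green",(H>45)&(H<85)&(Sa>70)),("dial",(V>105)|((Sa>60)&(V>50)))):
    k,l,st,c=cv2.connectedComponentsWithStats(m.astype(np.uint8));i=1+np.argmax(st[1:,4])
    if n=="dial":
        cs=max(cv2.findContours((l==i).astype(np.uint8),0,1)[0],key=len);(c0,ax,an)=cv2.fitEllipse(cs);uv=(np.array(c0)+.5)/4-.5+[200,178];print("ellipse",np.array(ax)/4)
    else: uv=(c[i]+.5)/4-.5+[200,178]
    print(n,uv,st[i,4]/16,plane(T,uv,.13))
# plate edges: gradient along normals
g=cv2.cvtColor(T["frame"],cv2.COLOR_RGB2LAB).astype(float)
g=g[...,1]*2+g[...,2]*-2+0*g[...,0]
g=cv2.GaussianBlur(g,(0,0),1)
tc=lambda x,y:np.array([180+x/4-.4,115+y/4-.4])
C=[tc(*q) for q in((650,160),(575,545),(33,430),(128,45))]
for (i,j,a,b) in((0,1,.08,.65),(1,2,.3,.95),(2,3,.05,.6),(3,0,.2,.95)):
    p,q=C[i],C[j];u=(q-p)/np.linalg.norm(q-p);n=np.array([-u[1],u[0]]);pts=[]
    for t in np.linspace(a,b,60):
        m=p+(q-p)*t;o=np.arange(-4,4.01,.25)
        v=cv2.remap(g.astype(np.float32),(m[0]+o*n[0]).astype(np.float32)[None],(m[1]+o*n[1]).astype(np.float32)[None],cv2.INTER_LINEAR)[0]
        dv=np.abs(np.gradient(v));k=dv.argmax()
        if 2<k<len(o)-3 and dv[k]>.15: pts.append(plane(T,m+o[k]*n,.01)[:2])
    pts=np.array(pts,np.float32)
    f=cv2.fitLine(pts,cv2.DIST_HUBER,0,.001,.001).ravel()
    print(len(pts),"edge dir",np.degrees(np.arctan2(f[1],f[0])),f[2:])
E
```

```text
green [207.39204545 202.23295455] 5.5 [0.55183923 0.19405525 0.13      ]
ellipse [40.15603256 46.41574478]
dial [218.48333549 195.27328682] 1173.6875 [0.57513539 0.15627718 0.13      ]
60 edge dir -14.05817 [ 0.63837177 -0.2648551 ]
60 edge dir 76.139534 [0.45457345 0.09507608]
60 edge dir -14.304011 [0.61565334 0.25495782]
60 edge dir 75.91557 [ 0.77291685 -0.15549691]
```

Measurements so far:

| Quantity | Value | Check |
|---|---|---|
| Carousel axis | (0.604, -0.0545) | jar radius 109.5 mm against 110 given |
| Lid height | ~85–87 mm | 86 given |
| Station yaw | -14.05° | plate edges, plate green mark and nozzle agree |
| Valve | (0.575, 0.159) | |
| Pointer yaw | ~82° | |
| Half-open yaw | ~121° | green dial mark, and station diagonal |
| Carousel yaw | ~78.5° | |

Now the valve.

```bash
python3 - <<'E'
from station import r
import cv2,numpy as np
p=[0.575,0.159]
def st(m):
    s=r.sense();print(m,round(s["clock"],2),s["joints"].round(2),s["tcp_pos"].round(4),s["orientation"].round(2),s["contact_force"].round(2),s["torque"].round(3),round(s["opening"],4))
r.reach(p+[.43],[180,0,82.2]);st("hover")
s=r.snapshot("scene");cv2.imwrite("pics/s1.png",cv2.resize(s["frame"][130:335,190:460,::-1],None,fx=2.8,fy=2.8,interpolation=cv2.INTER_CUBIC))
r.servo_line(p+[.325]);st("down")
r.grab(12);st("grab")
E
```

```text
hover 3.06 [ 1.2120e+01  5.0800e+00  6.8090e+01 -1.0000e-02  1.0683e+02  1.9990e+01] [0.5752 0.1582 0.43  ] [1.800e+02 1.000e-02 8.213e+01] [ 0.89 -0.21 -0.15] [-0.078 -0.005  0.034] 0.0882
down 3.96 [12.18  4.57 79.12  0.   96.2  19.99] [0.5752 0.159  0.3263] [ 1.799e+02 -4.000e-02  8.219e+01] [ 0.22 -0.36 -0.34] [-0.016 -0.03  -0.008] 0.088
grab 5.03 [1.219e+01 4.600e+00 7.923e+01 1.000e-02 9.621e+01 1.999e+01] [0.5748 0.159  0.3249] [-1.7996e+02  1.0000e-02  8.2210e+01] [-1.13 -0.33 -0.08] [-0.034  0.274 -0.009] 0.0192
```

View pics/s1.png

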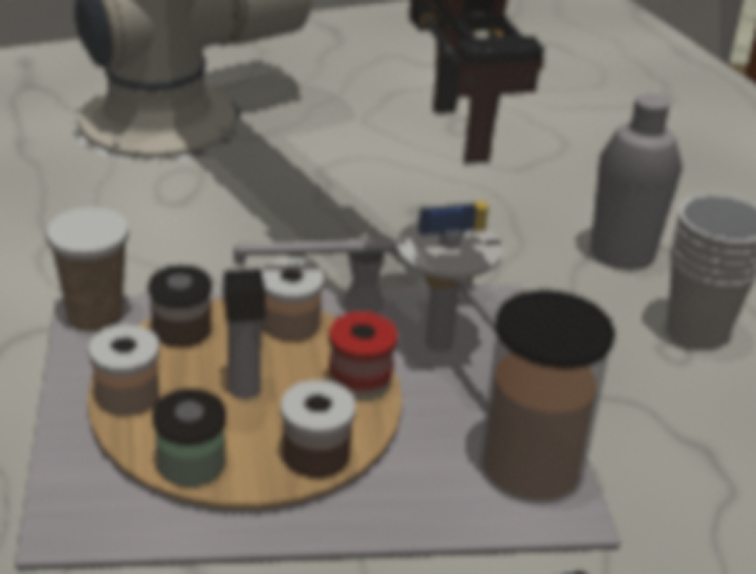

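The scene picture shows the open fingers over the valve, with the bar at (450,217). After closing, the opening reads 19 mm where the bar is 12 mm, so I'll look before turning.

```bash
python3 - <<'E'
from station import r
import cv2,numpy as np
r.wait(.3)
s=r.sense();print(s["clock"],s["opening"],s["contact_force"],s["torque"])
s=r.snapshot("scene");cv2.imwrite("pics/s2.png",cv2.resize(s["frame"][140:260,290:410,::-1],None,fx=5,fy=5,interpolation=cv2.INTER_CUBIC))
s=r.snapshot("top");cv2.imwrite("pics/t2.png",cv2.resize(s["frame"][140:260,170:290,::-1],None,fx=5,fy=5,interpolation=cv2.INTER_CUBIC))
E
```

```text
5.325 0.018854995060881653 [-2.6165417  -0.40964624  0.87589886] [ 0.01775006  0.53120294 -0.0730722 ]
```

View pics/s2.png

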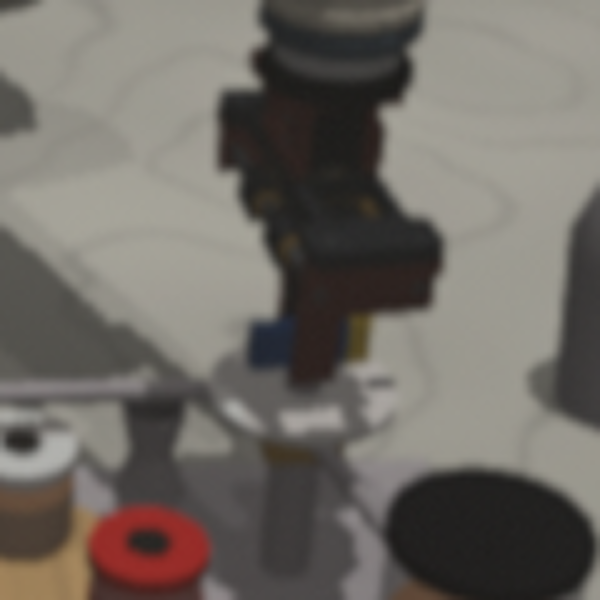

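View pics/t2.png

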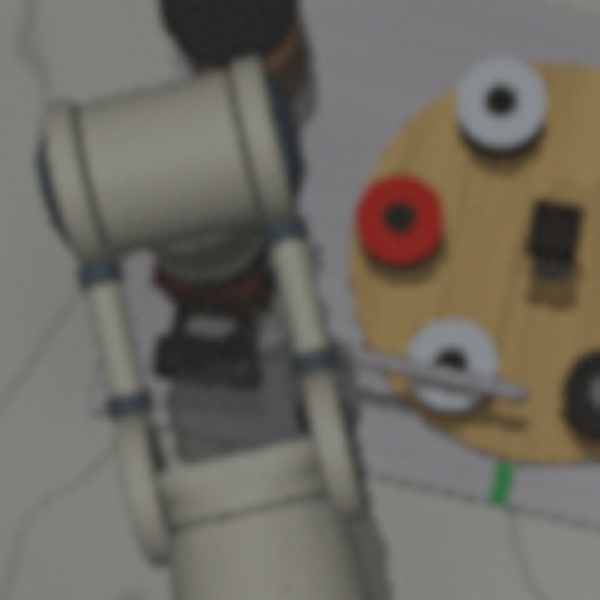

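The pads straddle the middle of the bar. The -x finger touches first, with force on the tool along -x. The bar therefore sits about 3.4 mm toward -x of my estimate, so I'll shift the tool that way.

```bash
python3 - <<'E'
from station import r
import numpy as np
def st(m):
    s=r.sense();print(m,round(s["clock"],2),s["joints"].round(2)[5],s["tcp_pos"].round(4),s["orientation"].round(2),s["contact_force"].round(2),s["torque"].round(3),round(s["opening"],4))
for x in(.5732,.5716):
    r.servo_line([x,.159,.3245]);r.grab(12);st(x)
E
```

```text
0.5732 5.89 20.03 [0.5739 0.1589 0.325 ] [ 1.798e+02 -5.000e-02  8.218e+01] [5.17 0.61 0.32] [ 0.138 -1.005  0.015] 0.0191
0.5716 6.36 20.06 [0.5731 0.1589 0.325 ] [ 1.7961e+02 -1.0000e-01  8.2170e+01] [12.    0.96 -2.81] [ 0.167 -2.173 -0.013] 0.0192
```

Both sides are in firm contact, so my reading was wrong: the offset wasn't the cause, and the balance point is x≈0.5745. I'll go back there and check the bar's angle in the picture.

```bash
python3 - <<'E'
from station import r
from h import *
import pickle
def st(m):
    s=r.sense();print(m,round(s["clock"],2),s["joints"].round(2)[5],s["tcp_pos"].round(4),s["orientation"].round(2),s["contact_force"].round(2),s["torque"].round(3),round(s["opening"],4))
r.servo_line([.5746,.159,.325]);st("b")
s=r.snapshot("scene");pickle.dump(s,open("s3.pkl","wb"))
d=pickle.load(open("s0.pkl","rb"))["scene"]
for q in(d,s):
    for c in("yellow","blue"):
        for b in blobs(q,c,(330,190,380,225)): print(c,b[0].round(2),b[1],b[2],plane(q,b[0],.162).round(4))
a=[cv2.resize(q["frame"][190:230,325:385,::-1],None,fx=6,fy=6,interpolation=cv2.INTER_CUBIC) for q in(d,s)]
cv2.imwrite("pics/s3.png",np.hstack(a))
E
```

```text
b 6.61 20.0 [0.5747 0.159  0.325 ] [-179.99   -0.     82.2 ] [0.5  0.59 0.91] [ 0.009 -0.293  0.041] 0.0193
yellow [361.43 204.01] 6.875 [30.5  12.75  2.75  3.75] [0.5717 0.1917 0.162 ]
blue [349.58 205.17] 34.5625 [11.25 14.   17.25  3.25] [0.568  0.1591 0.162 ]
```

View pics/s3.png

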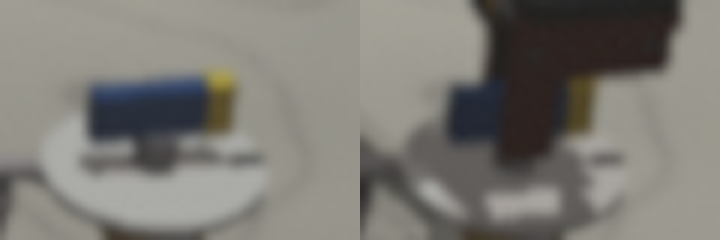

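The hub under the bar, about 20 mm wide and below 146 mm, fills the fingertips at z = 143. The pads are squeezing the hub, not the bar. I'll open, raise 9 mm and regrip.

```bash
python3 - <<'E'
from station import r
from h import *
import pickle
def st(m):
    s=r.sense();print(m,round(s["clock"],2),s["joints"].round(2)[5],s["tcp_pos"].round(4),s["orientation"].round(2),s["contact_force"].round(2),s["torque"].round(3),round(s["opening"],4))
r.let_go();r.servo_line([.5746,.159,.336]);st("up")
r.grab(12);st("grab")
s=r.snapshot("scene")
cv2.imwrite("pics/s4.png",cv2.resize(s["frame"][190:230,325:385,::-1],None,fx=8,fy=8,interpolation=cv2.INTER_CUBIC))
E
```

```text
up 8.05 20.0 [0.5748 0.159  0.3372] [ 1.7988e+02 -5.0000e-02  8.2200e+01] [-0.75 -0.88  0.03] [-0.066 -0.049 -0.029] 0.0879
grab 9.2 20.0 [0.5746 0.159  0.336 ] [179.99  -0.    82.2 ] [ 0.62 -0.45  0.79] [-0.015 -0.122  0.079] 0.0118
```

View pics/s4.png

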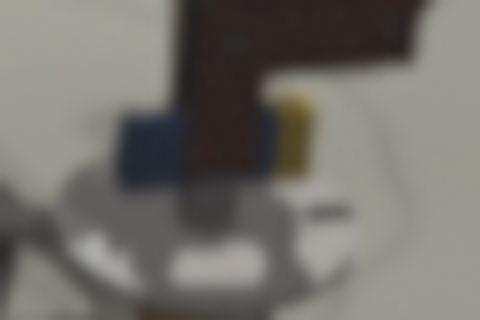

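The opening is now 11.8 mm with only small force, so the pads are flush on the bar. The picture shows the fingers across its middle. I'll turn to yaw 120.95 with joint 6 alone.

```bash
python3 - <<'E'
from station import r
from h import *
import pickle
def st(m):
    s=r.sense();print(m,round(s["clock"],2),s["joints"].round(2)[5],s["tcp_pos"].round(4),s["orientation"].round(2),s["contact_force"].round(2),s["torque"].round(3),round(s["opening"],4))
j=r.sense()["joints"];j6=j[5]
for a in(-13,-26,-38.75):
    j[5]=j6+a;r.move_joints(j);st(a)
r.let_go();st("open")
r.servo_line([.5746,.159,.43]);st("up")
r.reach([.604,-.0545,.40],[180,0,78.5]);st("knob hover")
d={}
for n in("scene","top"):d[n]=r.snapshot(n)
pickle.dump(d,open("s5.pkl","wb"))
s=d["scene"];t=d["top"]
cv2.imwrite("pics/s5.png",cv2.resize(s["frame"][185:335,190:420,::-1],None,fx=3.4,fy=3.4,interpolation=cv2.INTER_CUBIC))
cv2.imwrite("pics/t5.png",cv2.resize(t["frame"][160:235,190:300,::-1],None,fx=7,fy=7,interpolation=cv2.INTER_CUBIC))
E
```

```text
-13 9.58 7.21 [0.5747 0.159  0.336 ] [179.97  -0.    94.98] [ 1.47 -0.2  -0.77] [-0.038 -0.311  0.027] 0.0118
-26 9.92 -5.66 [0.5748 0.159  0.336 ] [1.7995e+02 1.0000e-02 1.0785e+02] [ 2.03  0.65 -0.08] [ 0.033 -0.556  0.06 ] 0.0121
-38.75 10.24 -18.34 [0.5749 0.1591 0.336 ] [1.7994e+02 2.0000e-02 1.2054e+02] [ 4.12  2.03 -2.02] [ 0.151 -0.952  0.085] 0.0119
open 11.47 -18.75 [0.5746 0.159  0.336 ] [1.7999e+02 1.0000e-02 1.2095e+02] [ 0.06 -0.08 -0.13] [ 0.019 -0.091 -0.006] 0.0879
up 12.24 -18.75 [0.5747 0.159  0.429 ] [-1.7994e+02 -2.0000e-02  1.2095e+02] [ 0.07 -0.11  0.13] [-0.001 -0.138 -0.011] 0.088
knob hover 13.12 3.08 [ 0.604  -0.0537  0.3997] [-1.7996e+02 -4.0000e-02  7.8620e+01] [0.14 0.78 0.83] [ 0.015 -0.065 -0.038] 0.0877
```

View pics/s5.png

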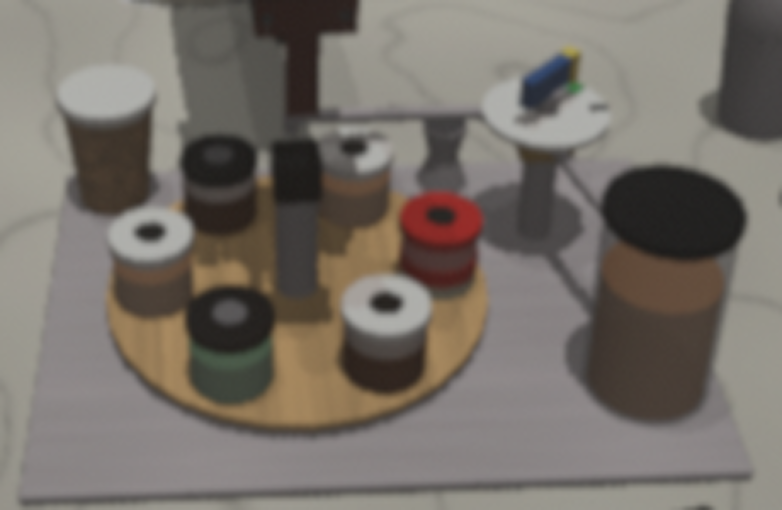

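View pics/t5.png

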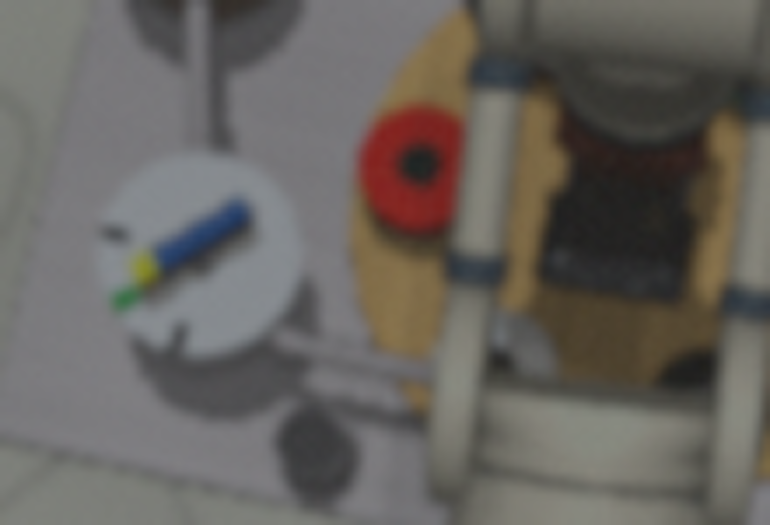

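Both views show the yellow end on the green mark: top crop has yellow at (147,267) and green at (125,298), and the bar points straight at the mark. Red jar and bystanders are unmoved. I'll check the pointer angle numerically, then grip the knob.

```bash
python3 - <<'E'
from station import r
from meas import *
import pickle
d=pickle.load(open("s5.pkl","rb"));T=d["top"]
y=blobs(T,"yellow",(200,178,238,215))[0];b=blobs(T,"blue",(200,178,238,215))[0]
v=plane(T,y[0],.173)-plane(T,b[0],.173);print("pointer yaw",np.degrees(np.arctan2(v[1],v[0])))
n=cv2.findNonZero(cv2.bitwise_or(y[3],b[3]));f=cv2.fitLine(n.astype(np.float32),cv2.DIST_HUBER,0,.01,.01).ravel();print("img line",np.degrees(np.arctan2(f[0],f[1]))) 
def st(m):
    s=r.sense();print(m,round(s["clock"],2),s["joints"].round(2)[5],s["tcp_pos"].round(4),s["orientation"].round(2),s["contact_force"].round(2),s["torque"].round(3),round(s["opening"],4))
r.servo_line([.604,-.0545,.302],[180,0,78.5]);st("down")
r.grab(15);st("grab")
r.wait(.2);st("w")
E
```

```text
pointer yaw 121.681106542725
img line 122.026405
down 14.02 3.13 [ 0.6042 -0.0543  0.3033] [ 1.799e+02 -1.000e-02  7.853e+01] [-0.58  0.21 -0.25] [-0.047 -0.067  0.002] 0.0874
grab 14.87 3.13 [ 0.6039 -0.0545  0.3019] [-179.96    0.     78.5 ] [-2.15  0.37  0.01] [-0.081  0.197  0.049] 0.0357
w 15.07 3.13 [ 0.6039 -0.0545  0.3019] [-179.96    0.     78.5 ] [-2.52  0.15  1.16] [ 0.001  0.316 -0.028] 0.0355
```

The opening is 35.5 mm against 36, so the pads are flush on the knob. Now I'll turn counter-clockwise to yaw 165.95.

```bash
python3 - <<'E'
from station import r
from h import *
import pickle
def st(m):
    s=r.sense();print(m,round(s["clock"],2),s["joints"].round(2)[5],s["tcp_pos"].round(4),s["orientation"].round(2),s["contact_force"].round(2),s["torque"].round(3),round(s["opening"],4))
j=r.sense()["joints"];j6=j[5];D=165.95-78.5
for k in range(1,7):
    j[5]=j6-D*k/6;r.move_joints(j);st(k)
r.wait(.5);st("w")
d={n:r.snapshot(n) for n in("scene","top")}
pickle.dump(d,open("s6.pkl","wb"))
s=d["scene"];t=d["top"]
cv2.imwrite("pics/s6.png",cv2.resize(s["frame"][185:335,190:420,::-1],None,fx=3.4,fy=3.4,interpolation=cv2.INTER_CUBIC))
cv2.imwrite("pics/t6.png",cv2.resize(t["frame"][115:265,180:360,::-1],None,fx=4,fy=4,interpolation=cv2.INTER_CUBIC))
E
```

```text
1 15.42 -11.22 [ 0.604  -0.0545  0.302 ] [-179.99   -0.     92.85] [ 0.42 -0.76 -0.22] [-0.012  0.044  0.045] 0.0364
2 15.77 -25.66 [ 0.6041 -0.0544  0.302 ] [179.99  -0.   107.3 ] [ 3.37  0.6  -0.85] [-0.028 -0.247 -0.022] 0.036
3 16.12 -40.18 [ 0.6042 -0.0543  0.3019] [1.7997e+02 1.0000e-02 1.2183e+02] [ 4.52  0.46 -1.86] [-0.048 -0.65  -0.005] 0.036
4 16.47 -54.85 [ 0.6042 -0.0542  0.3019] [1.7995e+02 1.0000e-02 1.3650e+02] [ 5.73  0.93 -2.19] [ 0.077 -0.76   0.006] 0.0361
5 16.82 -69.42 [ 0.6043 -0.0541  0.3019] [1.7993e+02 3.0000e-02 1.5108e+02] [ 6.    1.07 -2.19] [ 0.209 -0.892  0.007] 0.0361
6 17.17 -84.0 [ 0.6042 -0.054   0.3019] [1.7993e+02 3.0000e-02 1.6566e+02] [ 5.14  2.5  -2.04] [ 0.31  -0.884  0.008] 0.0361
w 17.67 -83.97 [ 0.6042 -0.054   0.3019] [1.7993e+02 3.0000e-02 1.6564e+02] [ 5.36  1.78 -2.38] [ 0.289 -0.885  0.044] 0.036
```

View pics/s6.png

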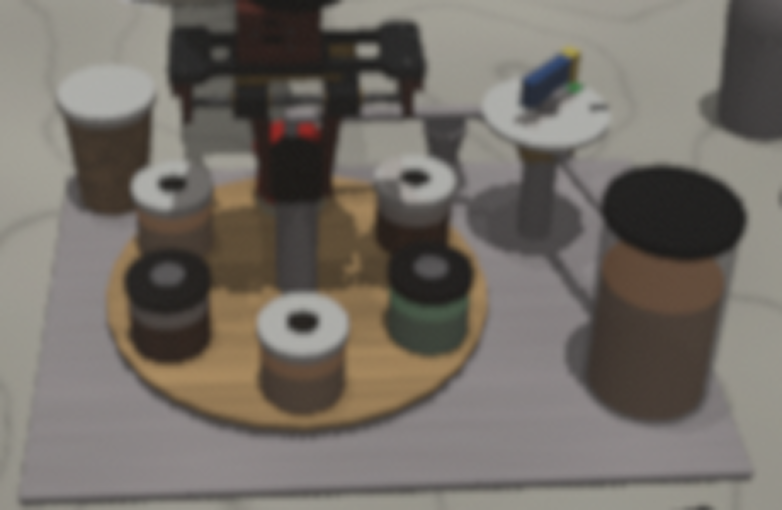

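View pics/t6.png

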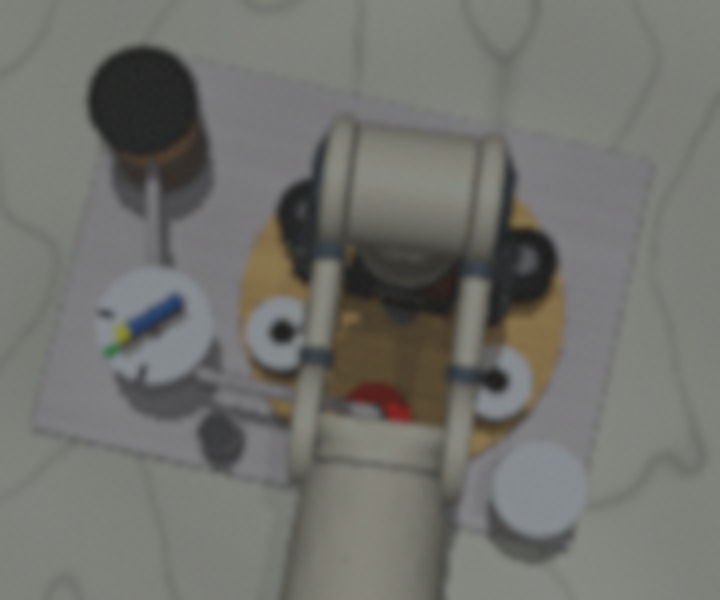

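The red jar now sits at the nozzle: top crop red at about (378,405), under the pipe end. The valve is unchanged. I'll measure the carousel angle from the visible lid openings.

```bash
python3 - <<'E'
import pickle;from meas import *
d=pickle.load(open("s6.pkl","rb"));T,S=d["top"],d["scene"]
sc=lambda x,y:np.array([190+x/3.4-.4,185+y/3.4-.4]);tc=lambda x,y:np.array([180+x/4-.4,115+y/4-.4])
def fit(P,off,fixc=None):
    # complex similarity p=c+110mm*e^{i(th+off)}
    u=np.exp(1j*np.radians(off));z=P[:,0]+1j*P[:,1]
    M=np.c_[u,np.ones(len(u))];k=np.linalg.lstsq(M,z,rcond=None)[0]
    print("th",np.degrees(np.angle(k[0])),"r",abs(k[0]),"c",k[1],"res mm",abs(M@k-z)*1e3)
# off angles: positions relative to red (CCW)
d0=pickle.load(open("s0.pkl","rb"))
s0=[((441,214),-1),((386,302),-1),((230,312),1),((151,231),-1),((218,155),1),((355,146),-1)]
fit(np.array([plane(d0["scene"],hole(d0["scene"],sc(*a),s,3),.086)[:2] for a,s in s0]),np.array([0,-60,-120,-180,-240,-300]))
s6=[((416,178),-1),((431,267),1),((302,321),-1),((168,274),1),((173,184),-1)]
fit(np.array([plane(S,hole(S,sc(*a),s,3),.086)[:2] for a,s in s6]),np.array([-60,-120,-180,-240,-300]))
t0=[((280,273),-1),((361,181),-1),((485,203),1),((527,318),-1),((445,413),1),((322,389),-1)]
fit(np.array([plane(d0["top"],hole(d0["top"],tc(*a),s),.086)[:2] for a,s in t0]),np.array([0,-60,-120,-180,-240,-300]))
t6=[((282,331),-1),((497,380),-1)]
P=np.array([plane(T,hole(T,tc(*a),s),.086)[:2] for a,s in t6]);fit(P,np.array([-60,60]))
E
```

```text
th 78.62946241600204 r 0.11018736907558571 c (0.6048580276497794-0.0531114202809807j) res mm [0.87873633 0.50606474 0.66832698 0.40689741 0.21495651 1.1134149 ]
th 165.6804696545702 r 0.1097762756450461 c (0.6057644349011458-0.05287731156384154j) res mm [0.8657173  1.06391772 0.25075678 0.40555433 0.42152191]
th 78.51960936998594 r 0.10953660710257572 c (0.603201489165864-0.05553643269705599j) res mm [0.66602799 0.6178928  0.14323035 0.77595006 0.66937792 1.79878586]
th 165.98593627917637 r 0.10860434067870856 c (0.602791652464342-0.05417925854952006j) res mm [4.16333634e-14 1.94289029e-13]
```

The carousel stands at 165.7–166.0° in both views, against a target of 165.95°. I'll trim the 0.3° drive lag, check again and hand in.

```bash
python3 - <<'E'
from station import r
from meas import *
import pickle
j=r.sense()["joints"];j[5]=3.13-(165.95-78.5)-.3
q=r.inverse_kinematics([.604,-.0543,.302],[180,0,166.25]);print(j.round(2),q.round(2))
q=r.sense()["joints"].copy();q[5]=j[5];r.move_joints(q);r.wait(.6)
s=r.sense();print(s["clock"],s["orientation"].round(2),s["opening"],s["contact_force"].round(2),abs(s["joint_vel"]).max())
d={n:r.snapshot(n) for n in("scene","top")};S,T=d["scene"],d["top"]
sc=lambda x,y:np.array([190+x/3.4-.4,185+y/3.4-.4])
s6=[((416,178),-1),((431,267),1),((302,321),-1),((168,274),1),((173,184),-1)]
P=np.array([plane(S,hole(S,sc(*a),g,3),.086)[:2] for a,g in s6]);u=np.exp(1j*np.radians([-60,-120,-180,-240,-300]))
k=np.linalg.lstsq(np.c_[u,np.ones(5)],P[:,0]+1j*P[:,1],rcond=None)[0];print("carousel",np.degrees(np.angle(k[0])))
y=blobs(T,"yellow",(200,178,238,215))[0];b=blobs(T,"blue",(200,178,238,215))[0]
v=plane(T,y[0],.173)-plane(T,b[0],.173);print("pointer yaw",np.degrees(np.arctan2(v[1],v[0])))
cv2.imwrite("pics/s7.png",S["frame"][:,:,::-1])
E
```

```text
[-8.340e+00  6.430e+00  7.962e+01  7.000e-02  9.391e+01 -8.462e+01] [ -8.35   6.41  79.63   0.    93.96 -84.6 ]
18.6167 [1.7993e+02 4.0000e-02 1.6628e+02] 0.03607043061988587 [ 3.39  1.58 -1.93] 0.056501735101848284
carousel 166.30457571363965
pointer yaw 121.59697244897677
```

View pics/s7.png

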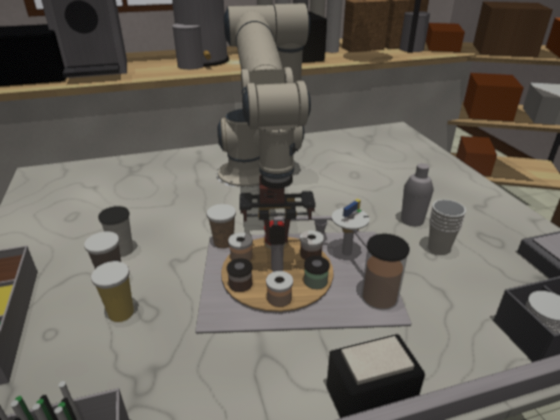

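The trim overshot: yaw is now 166.28, 0.33° or about 0.6 mm off. The picture shows all bystanders in place. I'll take it back by 0.3° and hand in.

```bash
python3 - <<'E'
from station import r
q=r.sense()["joints"];q[5]=3.13-(165.95-78.5);r.move_joints(q);r.wait(.8)
s=r.sense();print(s["clock"],s["orientation"].round(2),s["opening"],s["contact_force"].round(2),abs(s["joint_vel"]).max())
print(r.hand_in())
E
```

```text
19.7667 [1.7993e+02 4.0000e-02 1.6599e+02] 0.03619030443981008 [ 1.74  2.31 -0.38] 0.06125774008574975
the job is handed in; nothing more can be done
None
```

I set the syrup valve to half open, then turned the carousel about 87° counter-clockwise by its knob until the red-lidded jar was under the nozzle. I handed the job in at 19.8 s, still holding the knob.

- **Valve:** my first grip closed on the hub under the handle and nudged the handle slightly toward shut. I regripped higher on the bar before turning it. In the pictures the yellow end lies on the green mark. The last measured pointer yaw was 121.6° against about 121° expected, which is within what the pictures can resolve.
- **Carousel:** the final gripper yaw was 165.99° against a target of 165.95°, less than 0.1° or about 0.1 mm at the jar. Just before the last small correction, gripper and lid measurements agreed to 0.03°. The calibration adds 1–2 mm of uncertainty. The arm hid the red jar's opening at the end, so I did not see it directly under the nozzle; its position comes from the other five lids and the gripper yaw.
- **Grip and forces:** at the end the opening was 36.2 mm on the 36 mm knob, the force on the tool was about 3 N, and the joints were essentially still. The highest force I read during the job was about 12 N, at that first grip on the hub.
- **Bystanders:** the last pictures showed the cups, shaker and jigger standing upright in their places. I judged this by eye and did not measure it.

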